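# Bolt the stock crate shut

### The job

Two plywood stock crates stand on the table and one of them has its lid bolt still drawn back. Lift that bolt by its upright grip over the bump in its track, slide it home through the keeper on the crate's head board, and let it down flat on the far side of the bump, then let go. Leave the bolt of the other crate, which is already home, alone.

Things in the scene. Friction and masses are not known exactly. Their poses are not given: they have to be found in the camera images.
- crate: Fixed plywood crate with the drawn-back bolt, 328 x 150 mm, 82 high; an identical one stands left or right of it. Origin: on the table under the middle of the bump; x along the track towards home, z up. Crate spans x -138 to 190 mm. The track plate's top is 86 mm up; the bump on it is 10 mm long in x and 10 high, side rails 8 high, 44 apart, rear stop at x -62.
- keeper (a point): Middle of the keeper, the arch on the crate's head board that the tongue enters: crate x 140 mm, 16 mm above the plate. Opening 36 mm wide; arch 12 mm long. A like arch, the guide, stands at crate x 80, opening 26 wide, the tongue already through it. Openings are 46 mm high above the plate, arch tops 51: the bolt can rise 26 mm. Axes as the crate's.
- bolt: Loose drawn-back steel bolt, 0.2 to 0.33 kg. Origin: centre of its foot's underside; x along the tongue to home, z up. Foot 36 x 34 x 20 mm; tongue 16 wide, 13 to 20 up, tip at x 145. Black upright grip over the origin, 30 (x) x 14 (y), 20 to 90 mm up: pinch across y, about 70 up. Starts at crate x -44 to -26 mm; home: flat on the plate at crate x 23 to 56, best 38. Lift over 10 mm to pass.
- other_bolt: The identical bolt of the other crate, already home: tongue through its keeper, foot 30 to 46 mm past the middle of its bump. Same origin and axes. To be left alone.

How it is judged:
By the outcome, as a careful person would: the job done as asked, in the order asked, and still so for the second after the job is handed in, with the robot touching nothing.
It also fails if it takes over 35 s, if anything falls off the work surface, if the arm or the gripper's body presses on something with over 40 N, if the wrist force passes 120 N, or if a joint passes its speed limit or range.

### The arm

A 6-joint arm with a two-finger parallel gripper is mounted at the origin on the work surface. World frame = base frame: x ahead of the robot, y to its left, z up, the work surface at z = 0. Lengths are in m, angles in degrees, forces in N, time in s.
With the tool pointing down it reaches from about 0.25 to 0.775 m from the base axis. Payload 4 kg.
Tool frame: the origin (TCP) lies between the finger pads; the fingertips stand 19 mm ahead of it and the grasp point (between the pads) is the TCP; z points along the fingers, y is the direction in which the jaws open and shut (so a half turn about z gives the same grasp; the last joint's range is limited). The gripper opens to 85 mm and grips with 20 to 120 N. Pads are 22 mm wide; open, the fingers measure 114 mm over their backs; the gripper's body (76 mm by 85 mm) begins 54 mm behind the grasp point. The pads swing forward as they close: fully open they stand 13 mm farther back than shut.
Start: joints at [65.426, 4.996, 78.535, -0, 96.463, -5.907], TCP at [0.176, 0.521, 0.225] pointing down, gripper open.
Joint ranges: [-177.83, 177.83], [-43.37, 116.18], [15.69, 146.23], [-61.86, 241.86], [9.47, 152.12], [-147.06, 147.06]. Speed limits (degrees/s): [159.86, 159.86, 180, 180, 180, 180].

### API

Orientations are given as a 3x3 rotation matrix whose columns are the frame's x, y, z axes.
In Python, from cell import state, camera, camera_info, job_done gives the robot as it stands.
- The arm moves only by the tool jog_arm, never from a script. Its arguments are lists of equal length, an entry for each row: "linear": the shift along the tool's x, y, z in units of 50 mm (1.0 is 50 mm), a list of three; "dr": the turn, a rotation vector about the tool's x, y, z in units of 6 degrees (1.0 is 6 degrees), a list of three; "hand": the opening, from 0 (shut) to 1 (fully open). A call has 1 to 8 rows; each row shifts and turns the commanded pose from where the row before left it, along the tool's axes as they then stand; what a row does not reach is not made up. A row lasts 1/10 s, in which the tool goes at most 50 mm and 8.59 degrees, less where a joint would pass 70% of its speed; a pose out of reach is approached as far as the arm can. A call is refused whole if a number of a shift passes 1 or a number of a turn 1, either way. A call with a gripper value outside its range is refused whole. The fingers move at their own pace and stop on an object; "squeeze" is the grip in N (left out, the last holds). Time passes only in rows, so rows that do not move let the fingers close. It gives the time, the measured TCP pose, the force and the opening at its end, in the units of the state.
- state(): the state, without advancing time (a new reading comes with each control period).
- camera(name): name is "side" or "top" or "wrist"; returns the picture (384x512x3 uint8, red, green, blue); there is no depth.
- camera_info(name): a dict with "vfov" (degrees; the focal length in pixels is half the picture's height over the tangent of half this angle, whatever the lens; pixels are square), "cx", "cy" (the principal point, pixels), "rvec" (rotation vector, rad) and "tvec" (3), from world to camera coordinates, as OpenCV has them; the wrist camera has in their place "hand_eye" (4x4, takes a point from camera to tool coordinates, whose origin is the TCP and whose axes are the flange's). Camera axes: x right, y down, z forward; pixel columns grow to the right and rows downward; lengths in m; the calibration is good to about 2 mm. A picture is of the moment at which its call begins: read the wrist's pose just before it. camera_info takes no time and is no camera call.
- job_done(): hands the job in, once; it reports no verdict.
The state is a dict: "time_s": time; "joints": joint angles; "qd": joint speeds; "joint_efforts": joint torques, N m; "position": TCP position; "tool_rot": TCP orientation; "wrist_force": force on the tool from outside, world axes, zero at the start; "wrist_torque": the same for the moment, N m; "grip_width": opening from 0.0 (shut) to 1.0 (fully open).
Only numpy, scipy, OpenCV 4.12 (cv2) and the standard library are available. Lean on these libraries where they do the work, as an engineer would, in place of code of your own. Each camera call takes 0.05 s, during which the arm holds its last target.

## Working session

There is one attempt and no reset: what is moved stays moved. The work goes in short steps, Python scripts to look and compute and a tool call to move; the robot and the scene stay as the last step left them, time stands still between calls to the robot, and variables do not carry over. Pictures are saved under pics/ and viewed, and the job is handed in when it is done.

Besides the shell and the picture viewer there is one more tool, called after "Call:" as name(argument=value, ...) on one line, values as JSON. jog_arm: Moves the arm, as the interface text tells. Its arguments: {"type":"object","properties":{"linear":{"type":"array","items":{"type":"array","items":{"type":"number"}}},"dr":{"type":"array","items":{"type":"array","items":{"type":"number"}}},"hand":{"type":"array","items":{"type":"number"}},"squeeze":{"type":"number"}},"required":["linear","dr","hand"]}

```bash
mkdir -p pics; ls; python3 - <<'E'
from cell import *
import cv2
for n in ("top","side","wrist"):
    i=camera_info(n); print(n,i)
    cv2.imwrite(f"pics/{n}0.png",camera(n)[:,:,::-1])
s=state(); print(s)
E
```

```text
pics
top {'vfov': 48.59293766947459, 'cx': 258.3505856961606, 'cy': 198.13065337001999, 'rvec': array([ 2.09661017, -2.12608681,  0.2353555 ]), 'tvec': array([0.00495305, 0.62755439, 0.81483609])}
side {'vfov': 47.60473051701919, 'cx': 253.97529694487469, 'cy': 196.75992261536925, 'rvec': array([ 0.87986633, -2.52743337,  1.05851101]), 'tvec': array([0.48224509, 0.34147299, 0.72266666])}
wrist {'vfov': 71.61902497092372, 'cx': 255.6602760528246, 'cy': 190.34794110180482, 'hand_eye': array([[-2.50106456e-05, -9.60536964e-01, -2.78152367e-01,
         7.07640573e-02],
       [ 9.99999747e-01,  1.73798548e-04, -6.90091443e-04,
        -8.38319466e-04],
       [ 7.11200818e-04, -2.78152314e-01,  9.60536717e-01,
        -1.50232138e-01],
       [ 0.00000000e+00,  0.00000000e+00,  0.00000000e+00,
         1.00000000e+00]])}
{'time_s': 0.15, 'joints': array([ 6.54277837e+01,  5.03104645e+00,  7.86049702e+01,  7.99449742e-04,
        9.64602822e+01, -5.90665939e+00]), 'qd': array([-0.01027278, -0.14293119, -0.22557697, -0.02699591,  0.03011333,
        0.02527532]), 'joint_efforts': array([ 1.66255617e-03, -3.52373600e+01, -3.13678443e+01, -1.84927048e-04,
        8.04560812e-03,  1.19999567e-05]), 'position': array([0.17586153, 0.52072868, 0.22389109]), 'tool_rot': array([[-9.47403274e-01,  3.20041451e-01, -7.11523378e-04],
       [ 3.20042187e-01,  9.47402069e-01, -1.52275422e-03],
       [ 1.86754249e-04, -1.67037984e-03, -9.99998587e-01]]), 'wrist_force': array([ 0.16523219, -0.37615159, -0.5438732 ]), 'wrist_torque': array([-0.02784311, -0.03019804,  0.00843013]), 'grip_width': 0.9996700865073072}
```

View pics/top0.png

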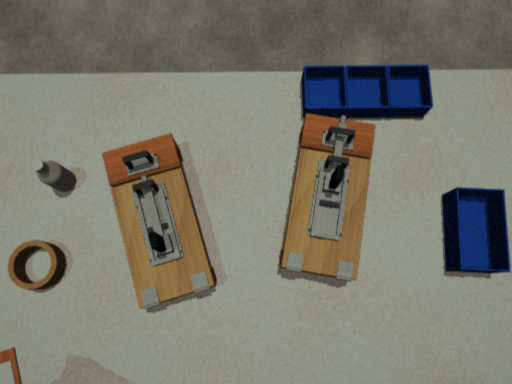

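View pics/side0.png

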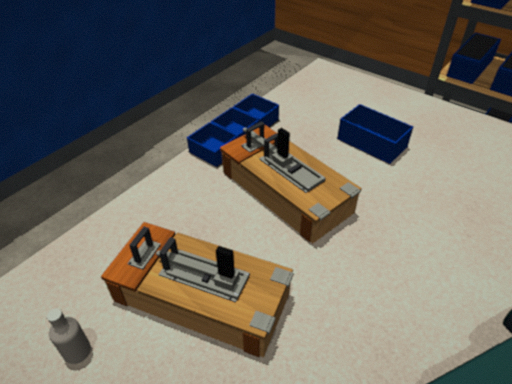

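View pics/wrist0.png

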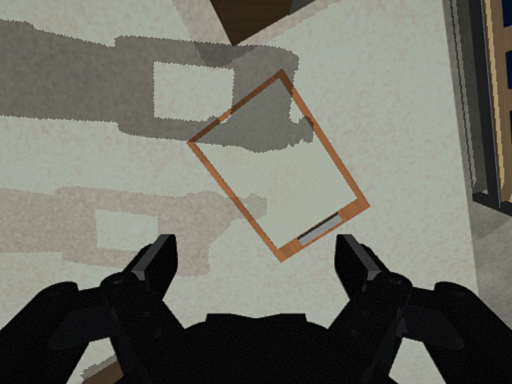

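The left crate in the top view (about 160,220) has its bolt drawn back, with the grip at about (157,240). The right crate's bolt is home. I'll zoom in to get accurate pixel positions.

```bash
python3 - <<'E'
import cv2
a=cv2.imread("pics/top0.png")[125:315,90:230]; cv2.imwrite("pics/top0z.png",cv2.resize(a,None,fx=3.15,fy=3.15,interpolation=cv2.INTER_CUBIC)) 
a=cv2.imread("pics/side0.png")[215:360,95:305]; cv2.imwrite("pics/side0z.png",cv2.resize(a,None,fx=3.8,fy=3.8,interpolation=cv2.INTER_CUBIC))
E
```

```text
(no output)
```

View pics/top0z.png

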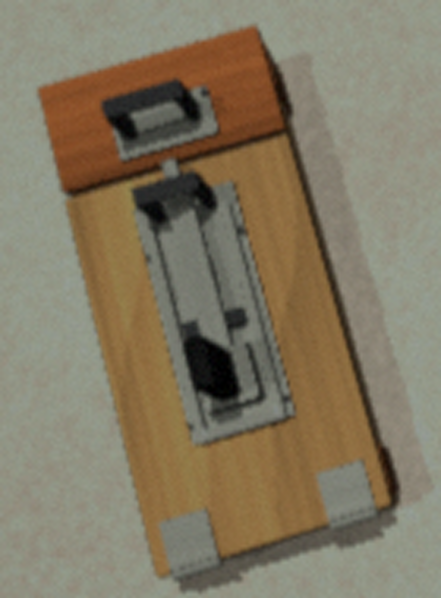

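View pics/side0z.png

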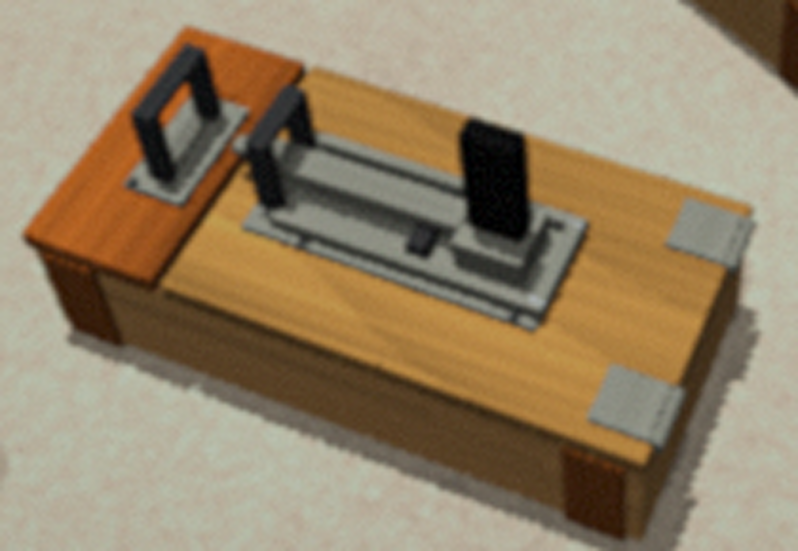

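```bash
cat > h.py <<'E'
import numpy as np,cv2
from cell import camera_info
def K(n):
    i=camera_info(n); f=192/np.tan(np.radians(i['vfov']/2)); return i,np.array([[f,0,i['cx']],[0,f,i['cy']],[0,0,1]])
CAM={n:K(n) for n in("top","side")}
def proj(n,P):
    i,k=CAM[n]; return cv2.projectPoints(np.array(P,float).reshape(-1,1,3),i['rvec'],i['tvec'],k,None)[0].reshape(-1,2)
def c2w(p,P):
    c,s=np.cos(p[2]),np.sin(p[2]); P=np.array(P,float).reshape(-1,3)
    return np.c_[p[0]+c*P[:,0]-s*P[:,1],p[1]+s*P[:,0]+c*P[:,1],P[:,2]]
E
python3 - <<'E'
from h import *
from scipy.optimize import least_squares
T=np.array([[37,88],[257,27],[160,577],[388,508]])/3.15+[90,125]
S=np.array([[187,28],[25,237],[645,466],[750,207]])/3.8+[95,215]
C={'hl':(.19,.075,.082),'hr':(.19,-.075,.082),'rl':(-.138,.075,.082),'rr':(-.138,-.075,.082)}
CT=[C[k] for k in('hl','hr','rl','rr')]
CS=[C[k] for k in('hr','hl','rl','rr')]
def f(p):
    return np.r_[(proj('top',c2w(p,CT))-T).ravel(),(proj('side',c2w(p,CS))-S).ravel()]
r=least_squares(f,[.45,.2,.2]); p=r.x
print(p,np.degrees(p[2])); print(r.fun.reshape(-1,2).round(2)); np.save('p.npy',p)
def g(q): return (proj('top',c2w(q,CT))-T).ravel()
print(least_squares(g,p).x)
def g(q): return (proj('side',c2w(q,CS))-S).ravel()
print(least_squares(g,p).x)
for n,b,s in(("top",(90,125,230,315),3.15),("side",(95,215,305,360),3.8)):
    a=cv2.imread(f"pics/{n}0.png")[b[1]:b[3],b[0]:b[2]]; a=cv2.resize(a,None,fx=s,fy=s,interpolation=cv2.INTER_CUBIC)
    def line(P,c):
        q=((proj(n,c2w(p,P))-b[:2])*s).round().astype(int); cv2.polylines(a,[q],True,c,1)
    line([C['hl'],C['hr'],C['rr'],C['rl']],(0,255,0))
    for bx,c in((-.026,(255,0,0)),(-.035,(0,0,255)),(-.044,(0,255,255))):
        for z in(.106,.176):
            line([(bx+i*.015,j*.007,z) for i,j in((-1,-1),(-1,1),(1,1),(1,-1))],c)
    line([(i*.005,j*.022,.096) for i,j in((-1,-1),(-1,1),(1,1),(1,-1))],(255,0,255))
    line([(.140+i*.006,j*.018,.132) for i,j in((-1,-1),(-1,1),(1,1),(1,-1))],(255,0,255))
    line([(.080+i*.006,j*.013,.132) for i,j in((-1,-1),(-1,1),(1,1),(1,-1))],(255,0,255))
    cv2.imwrite(f"pics/{n}0o.png",a)
E
```

```text
[0.56256101 0.19717595 0.28652702] 16.416789242062034
[[-0.81  0.71]
 [-0.86  0.05]
 [-2.09  0.73]
 [ 0.41 -0.92]
 [ 0.4  -1.44]
 [-0.65 -1.2 ]
 [ 0.33 -0.36]
 [ 1.38 -0.88]]
[0.56281706 0.19553497 0.283774  ]
[0.56188607 0.19881201 0.28941203]
```

View pics/top0o.png

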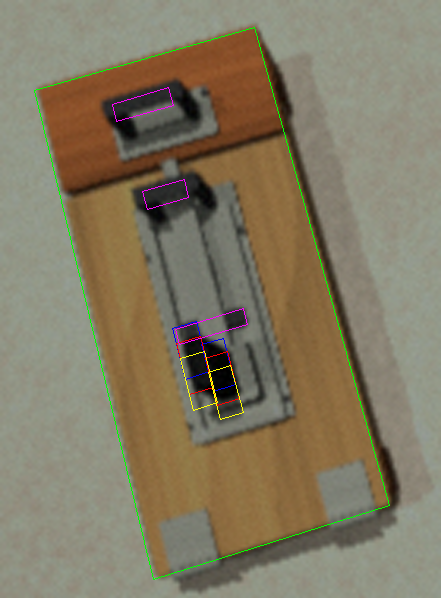

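View pics/side0o.png

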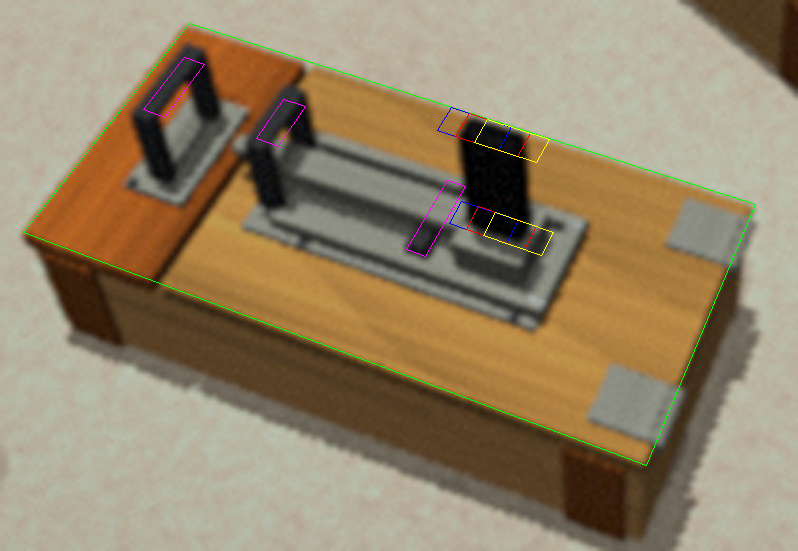

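```bash
cat >> h.py <<'E'
def go(tgt,yawdeg=None):
    from cell import state
    from scipy.spatial.transform import Rotation as R
    s=state(); r=s['tool_rot']; d=r.T@(np.array(tgt)-s['position'])/.05
    print('t',s['time_s'],'pos',s['position'].round(4),'F',s['wrist_force'].round(1),'w',round(s['grip_width'],3)); print('shift units now frame',d.round(3))
    if yawdeg is not None:
        y=np.radians(yawdeg); X=-np.array([np.cos(y),np.sin(y),0]); Y=np.array([-np.sin(y),np.cos(y),0]); Z=np.array([0,0,-1])
        t=np.c_[X,Y,Z]; print('rot units',(np.degrees(R.from_matrix(r.T@t).as_rotvec())/6).round(3)); print('shift in final frame',(t.T@(np.array(tgt)-s['position'])/.05).round(3))
E
python3 - <<'E'
from h import *
p=np.load('p.npy'); print(np.degrees(p[2])); g=c2w(p,[(-.035,0,.245)])[0]; print(g); go(g,np.degrees(p[2]))
E
```

```text
16.416789242062034
[0.52898792 0.18728416 0.245     ]
t 0.15 pos [0.1759 0.5207 0.2239] F [ 0.2 -0.4 -0.5] w 1.0
shift units now frame [-8.825 -4.059 -0.417]
rot units [-0.015 -0.007 -5.847]
shift in final frame [-4.89  -8.393 -0.422]
```

Call:
jog_arm(linear=[[-0.5, -0.23, -0.1], [-0.75, -0.35, -0.1], [-0.75, -0.35, -0.1], [-0.75, -0.35, -0.1], [-0.75, -0.35, 0], [-0.75, -0.35, 0], [-0.75, -0.35, 0], [-0.75, -0.35, 0]], dr=[[0, 0, 0], [0, 0, 0], [0, 0, 0], [0, 0, 0], [0, 0, 0], [0, 0, 0], [0, 0, 0], [0, 0, 0]], hand=[1, 1, 1, 1, 1, 1, 1, 1])

```text
time_s: 0.95
position: [0.4064, 0.3007, 0.2446]
tool_rot: [[-0.947, 0.32, -0.0], [0.32, 0.947, 0.0], [0.0, -0.0, -1.0]]
wrist_force: [0.1, 1.3, 0.2]
grip_width: 0.997
```

Call:
jog_arm(linear=[[-0.75, -0.35, 0], [-0.75, -0.35, 0], [-0.75, -0.35, 0], [-0.5, -0.1, 0], [-0.3, -0.1, 0]], dr=[[0, 0, 0], [0, 0, 0], [0, 0, 0], [0, 0, 0], [0, 0, 0]], hand=[1, 1, 1, 1, 1])

```text
time_s: 1.45
position: [0.5313, 0.1925, 0.2439]
tool_rot: [[-0.947, 0.322, -0.001], [0.322, 0.947, -0.0], [0.001, -0.001, -1.0]]
wrist_force: [-0.1, 0.5, 0.1]
grip_width: 1.0
```

Call:
jog_arm(linear=[[0, 0, 0], [0, 0, 0], [0, 0, 0], [0, 0, 0], [0, 0, 0], [0, 0, 0], [0, 0, 0], [0, 0, 0]], dr=[[0, 0, -0.975], [0, 0, -0.975], [0, 0, -0.975], [0, 0, -0.975], [0, 0, -0.975], [0, 0, -0.975], [0, 0, 0], [0, 0, 0]], hand=[1, 1, 1, 1, 1, 1, 1, 1])

```text
time_s: 2.25
position: [0.5296, 0.1945, 0.2447]
tool_rot: [[-0.96, -0.282, -0.0], [-0.282, 0.96, 0.0], [0.0, 0.0, -1.0]]
wrist_force: [-0.2, -0.6, -0.6]
grip_width: 1.001
```

```bash
python3 - <<'E'
from h import *
from cell import *
p=np.load('p.npy'); g=c2w(p,[(-.035,0,.235)])[0]; go(g,np.degrees(p[2]))
s=state(); np.savez('w1.npz',pos=s['position'],rot=s['tool_rot'])
im=camera('wrist')[:,:,::-1].copy(); cv2.imwrite('pics/wr1raw.png',im)
i=camera_info('wrist'); f=192/np.tan(np.radians(i['vfov']/2)); H=i['hand_eye']
T=np.eye(4); T[:3,:3]=s['tool_rot']; T[:3,3]=s['position']; M=np.linalg.inv(T@H)
def pw(P): 
    c=(M[:3,:3]@np.array(P).T).T+M[:3,3]; return np.c_[f*c[:,0]/c[:,2]+i['cx'],f*c[:,1]/c[:,2]+i['cy']]
k=1.5; a=cv2.resize(im,None,fx=k,fy=k,interpolation=cv2.INTER_CUBIC)
cv2.imwrite('pics/wr1z.png',a.copy())
def line(P,c): cv2.polylines(a,[(pw(c2w(p,P))*k).round().astype(int)],True,c,1)
for z,c in((.106,(0,255,0)),(.176,(0,0,255))): line([(-.035+i_*.015,j*.007,z) for i_,j in((-1,-1),(-1,1),(1,1),(1,-1))],c)
line([(i_*.005,j*.022,.096) for i_,j in((-1,-1),(-1,1),(1,1),(1,-1))],(255,0,255))
for x,w in((.14,.018),(.08,.013)):line([(x+i_*.006,j*w,.132) for i_,j in((-1,-1),(-1,1),(1,1),(1,-1))],(255,255,0))
line([(.19,.075,.082),(.19,-.075,.082),(-.138,-.075,.082),(-.138,.075,.082)],(255,0,0))
cv2.imwrite('pics/wr1o.png',a)
E
```

```text
t 2.25 pos [0.5296 0.1945 0.2447] F [-0.2 -0.6 -0.6] w 1.001
shift units now frame [ 0.053 -0.135  0.194]
rot units [ 0.003 -0.004 -0.01 ]
shift in final frame [ 0.053 -0.135  0.194]
```

View pics/wr1o.png

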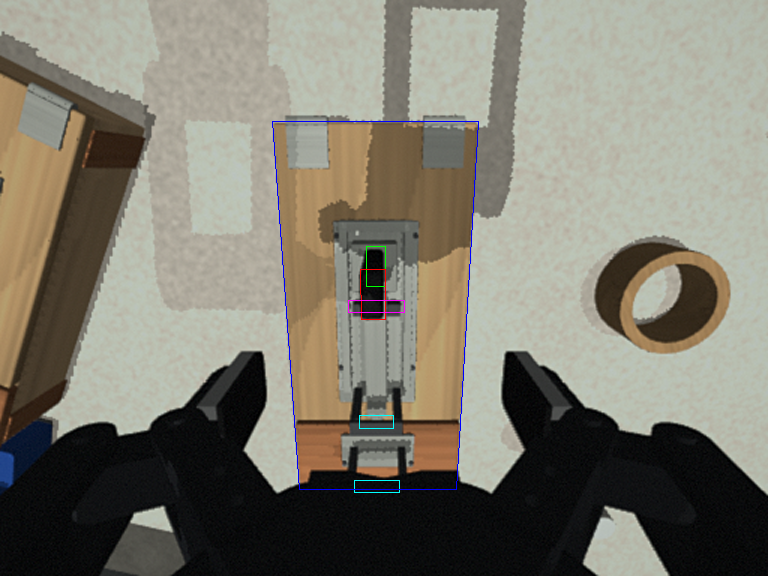

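The overlay agrees with the wrist view: the grip is at (373,285), inside the predicted outline. Next I'll lower and pinch.

Call:
jog_arm(linear=[[0.05, -0.13, 0], [0, 0, 0.3], [0, 0, 0.4], [0, 0, 0.4], [0, 0, 0.4], [0, 0, 0.28], [0, 0, 0], [0, 0, 0]], dr=[[0, 0, 0], [0, 0, 0], [0, 0, 0], [0, 0, 0], [0, 0, 0], [0, 0, 0], [0, 0, 0], [0, 0, 0]], hand=[1, 1, 1, 1, 1, 1, 1, 1])

```text
time_s: 3.1
position: [0.5294, 0.1871, 0.1557]
tool_rot: [[-0.959, -0.283, -0.0], [-0.283, 0.959, 0.0], [0.0, 0.0, -1.0]]
wrist_force: [1.5, -0.5, 0.1]
grip_width: 0.997
```

Call:
jog_arm(linear=[[0, 0, 0], [0, 0, 0], [0, 0, 0], [0, 0, 0], [0, 0, 0], [0, 0, 0], [0, 0, 0], [0, 0, 0]], dr=[[0, 0, 0], [0, 0, 0], [0, 0, 0], [0, 0, 0], [0, 0, 0], [0, 0, 0], [0, 0, 0], [0, 0, 0]], hand=[0.7, 0.5, 0.4, 0.3, 0.2, 0.1, 0.05, 0], squeeze=70)

```text
time_s: 3.9
position: [0.5297, 0.1871, 0.1563]
tool_rot: [[-0.959, -0.283, 0.001], [-0.283, 0.959, 0.0], [-0.001, -0.0, -1.0]]
wrist_force: [-0.0, -1.0, 2.4]
grip_width: 0.141
```

Call:
jog_arm(linear=[[0, 0, 0], [0, 0, 0], [0, 0, 0], [0, 0, 0]], dr=[[0, 0, 0], [0, 0, 0], [0, 0, 0], [0, 0, 0]], hand=[0, 0, 0, 0])

```text
time_s: 4.3
position: [0.5297, 0.1871, 0.1563]
tool_rot: [[-0.959, -0.283, 0.001], [-0.283, 0.959, 0.0], [-0.001, -0.0, -1.0]]
wrist_force: [0.1, -0.8, 4.3]
grip_width: 0.143
```

```bash
cat >look.py <<'E'
import sys
from h import *
from cell import *
p=np.load('p.npy'); s=state(); d=s['position']-c2w(p,[(0,0,0)])[0]
print('t',s['time_s'],'crate xyz',(c2w([0,0,-p[2]],[d])[0]*1000).round(1),'F',s['wrist_force'].round(1),'w',round(s['grip_width'],3))
for n,b,k in(("top",(90,125,230,315),3),("side",(95,195,305,340),3.6)):
    if n not in sys.argv[2:]: continue
    a=camera(n)[b[1]:b[3],b[0]:b[2],::-1]; cv2.imwrite(f'pics/{n}{sys.argv[1]}.png',cv2.resize(a,None,fx=k,fy=k,interpolation=cv2.INTER_CUBIC))
if 'wrist' in sys.argv: cv2.imwrite(f'pics/wrist{sys.argv[1]}.png',cv2.resize(camera('wrist')[:,:,::-1],None,fx=1.5,fy=1.5))
E
python3 look.py 2 side wrist
```

```text
t 4.3 crate xyz [-34.4  -0.4 156.3] F [ 0.1 -0.8  4.3] w 0.143
```

View pics/side2.png

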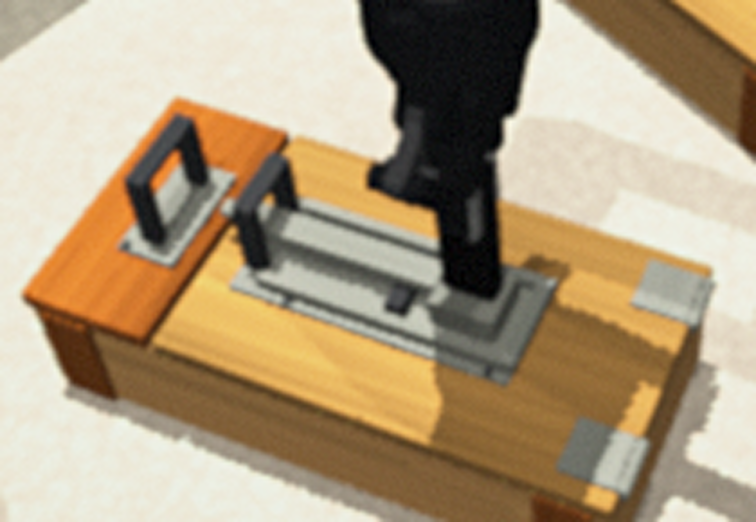

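View pics/wrist2.png

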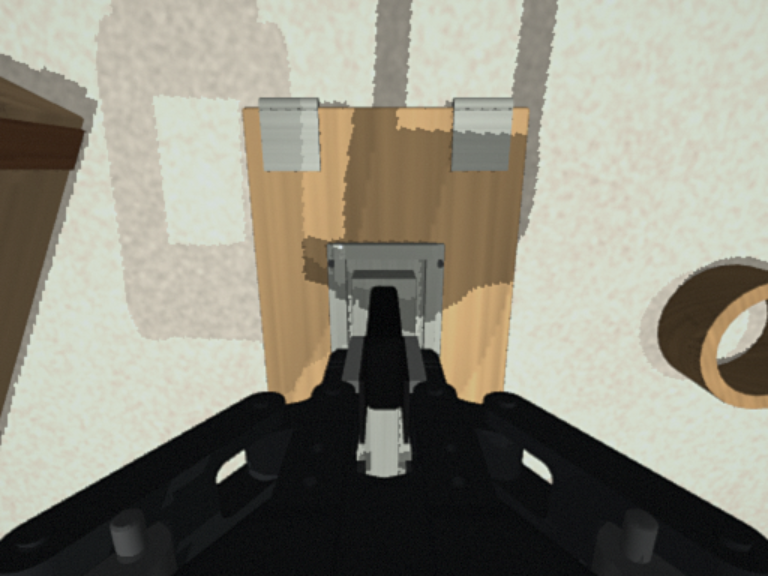

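Call:
jog_arm(linear=[[0, 0, -0.05], [0, 0, -0.09], [0, 0, -0.09], [0, 0, -0.09], [0, 0, 0], [0, 0, 0]], dr=[[0, 0, 0], [0, 0, 0], [0, 0, 0], [0, 0, 0], [0, 0, 0], [0, 0, 0]], hand=[0, 0, 0, 0, 0, 0])

```text
time_s: 5.0
position: [0.5295, 0.1872, 0.1719]
tool_rot: [[-0.959, -0.283, 0.0], [-0.283, 0.959, 0.0], [-0.0, 0.0, -1.0]]
wrist_force: [0.7, -0.1, -2.9]
grip_width: 0.14
```

```bash
python3 look.py 3 side wrist; python3 - <<'E'
from h import *
from cell import *
s=state(); p=np.load('p.npy')
i=camera_info('wrist'); f=192/np.tan(np.radians(i['vfov']/2)); T=np.eye(4); T[:3,:3]=s['tool_rot']; T[:3,3]=s['position']; M=np.linalg.inv(T@i['hand_eye'])
dz=.016
for bx in(-.040,-.035,-.03):
  for P in((bx-.015,0,.176+dz),(bx-.018,0,.106+dz)):
    c=M[:3,:3]@c2w(p,[P])[0]+M[:3,3]; print(bx,P[2],((f*c[0]/c[2]+i['cx'])*1.5).round(),((f*c[1]/c[2]+i['cy'])*1.5).round())
E
```

```text
t 5.0 crate xyz [-34.5  -0.2 171.9] F [ 0.7 -0.1 -2.9] w 0.14
-0.04 0.192 386.0 323.0
-0.04 0.122 385.0 267.0
-0.035 0.192 386.0 336.0
-0.035 0.122 385.0 277.0
-0.03 0.192 386.0 349.0
-0.03 0.122 385.0 286.0
```

View pics/side3.png

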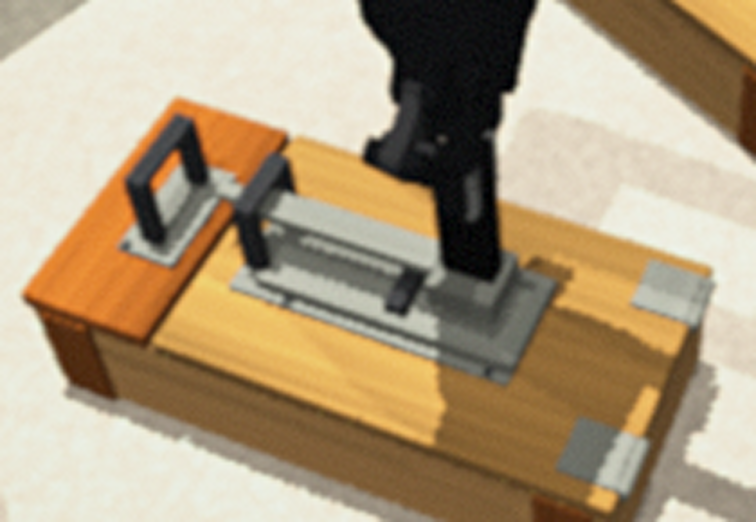

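View pics/wrist3.png

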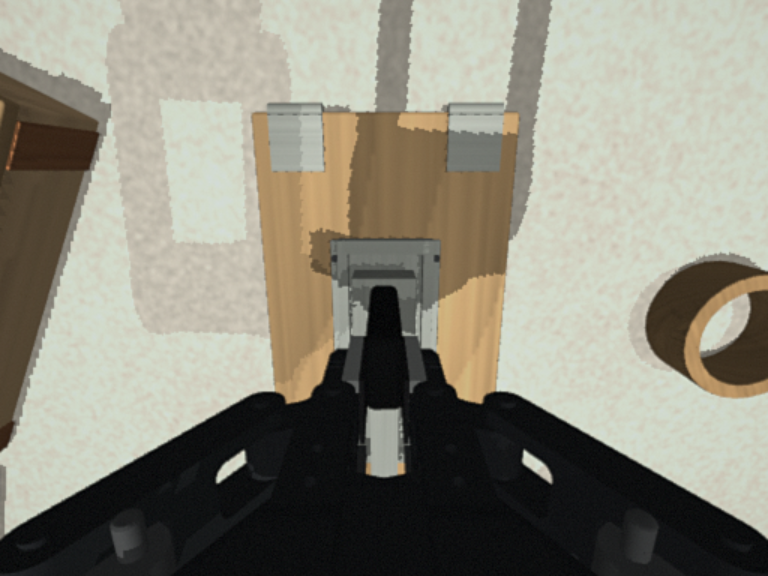

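The bolt is lifted level: in the side view the tongue rises inside the guide and the foot clears the bump. In the wrist view the foot's rear top edge is at y≈278, which puts the bolt at crate x ≈ -34.5. I'll slide it home now.

Call:
jog_arm(linear=[[-0.08, 0, 0], [-0.14, 0, 0], [-0.14, 0, 0], [-0.14, 0, 0], [-0.14, 0, 0], [-0.08, 0, 0]], dr=[[0, 0, 0], [0, 0, 0], [0, 0, 0], [0, 0, 0], [0, 0, 0], [0, 0, 0]], hand=[0, 0, 0, 0, 0, 0])

```text
time_s: 5.7
position: [0.5648, 0.1975, 0.1716]
tool_rot: [[-0.959, -0.283, 0.0], [-0.283, 0.959, 0.0], [-0.0, 0.0, -1.0]]
wrist_force: [-0.2, 0.5, -2.9]
grip_width: 0.14
```

Call:
jog_arm(linear=[[-0.1, 0, 0], [-0.15, 0, 0], [-0.15, 0, 0], [-0.15, 0, 0], [-0.12, 0, 0], [-0.06, 0, 0], [0, 0, 0], [0, 0, 0]], dr=[[0, 0, 0], [0, 0, 0], [0, 0, 0], [0, 0, 0], [0, 0, 0], [0, 0, 0], [0, 0, 0], [0, 0, 0]], hand=[0, 0, 0, 0, 0, 0, 0, 0])

```text
time_s: 6.5
position: [0.5989, 0.2076, 0.1717]
tool_rot: [[-0.959, -0.283, -0.0], [-0.283, 0.959, -0.0], [0.0, 0.0, -1.0]]
wrist_force: [0.3, -0.2, -4.4]
grip_width: 0.143
```

```bash
python3 look.py 4 side top
```

```text
t 6.5 crate xyz [ 37.8  -0.2 171.7] F [ 0.3 -0.2 -4.4] w 0.143
```

View pics/side4.png

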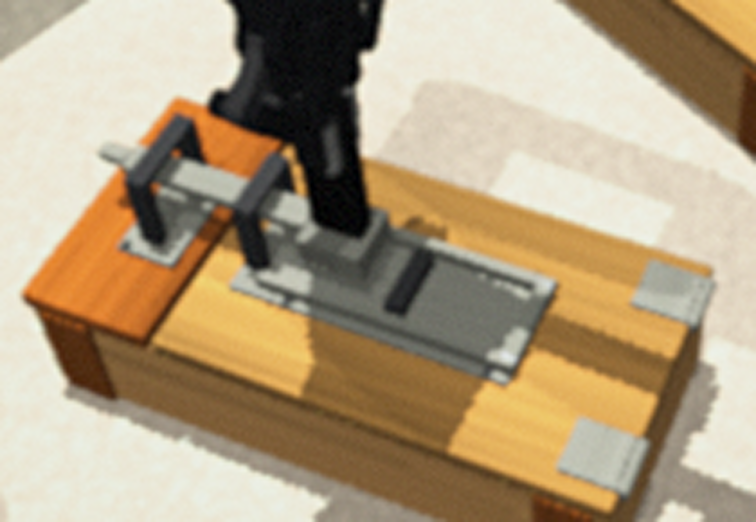

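View pics/top4.png

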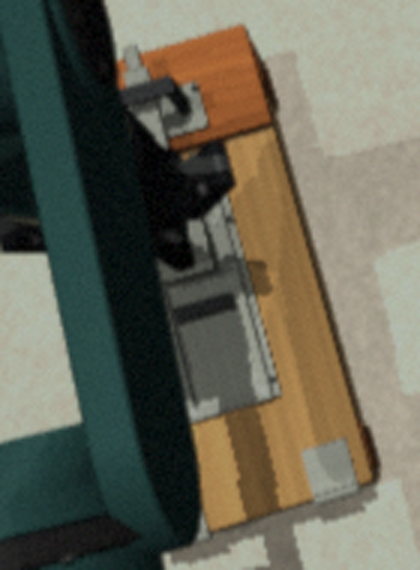

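The tongue is through the keeper, with its tip at about (110,152) in the side view. The foot is past the bump at (405,280). I'll lower it.

Call:
jog_arm(linear=[[0, 0, 0.05], [0, 0, 0.08], [0, 0, 0.08], [0, 0, 0.06], [0, 0, 0.03], [0, 0, 0], [0, 0, 0]], dr=[[0, 0, 0], [0, 0, 0], [0, 0, 0], [0, 0, 0], [0, 0, 0], [0, 0, 0], [0, 0, 0]], hand=[0, 0, 0, 0, 0, 0, 0])

```text
time_s: 7.3
position: [0.599, 0.2077, 0.1568]
tool_rot: [[-0.959, -0.283, 0.0], [-0.283, 0.959, 0.0], [-0.0, 0.0, -1.0]]
wrist_force: [-0.1, -0.2, -2.6]
grip_width: 0.142
```

```bash
python3 look.py 5 side
```

```text
t 7.3 crate xyz [ 38.   -0.2 156.8] F [-0.1 -0.2 -2.6] w 0.142
```

View pics/side5.png

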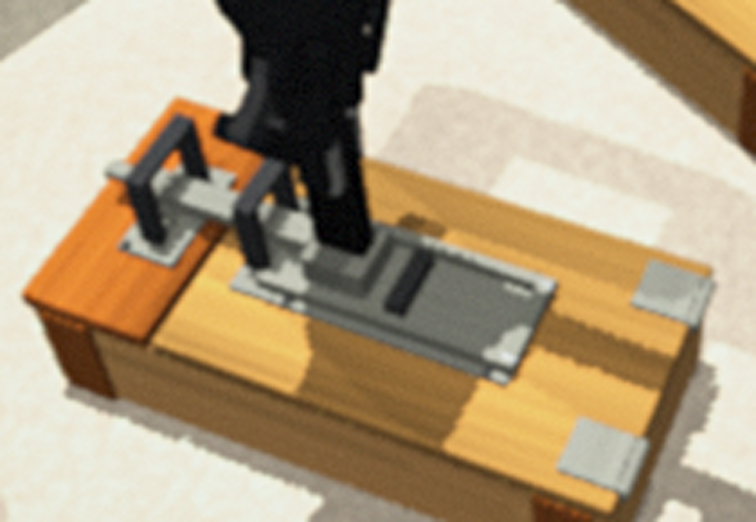

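Call:
jog_arm(linear=[[0, 0, 0.01], [0, 0, 0.01], [0, 0, 0], [0, 0, 0]], dr=[[0, 0, 0], [0, 0, 0], [0, 0, 0], [0, 0, 0]], hand=[0, 0, 0, 0])

```text
time_s: 7.75
position: [0.5991, 0.2077, 0.1564]
tool_rot: [[-0.959, -0.283, 0.001], [-0.283, 0.959, 0.0], [-0.001, 0.0, -1.0]]
wrist_force: [-0.5, -0.6, -0.1]
grip_width: 0.136
```

Call:
jog_arm(linear=[[0, 0, 0.01], [0, 0, 0], [0, 0, 0]], dr=[[0, 0, 0], [0, 0, 0], [0, 0, 0]], hand=[0, 0, 0])

```text
time_s: 8.05
position: [0.5992, 0.2077, 0.1563]
tool_rot: [[-0.959, -0.283, 0.001], [-0.283, 0.959, 0.0], [-0.001, -0.0, -1.0]]
wrist_force: [-1.4, -0.8, 3.6]
grip_width: 0.142
```

Call:
jog_arm(linear=[[0, 0, 0], [0, 0, 0], [0, 0, 0], [0, 0, 0], [0, 0, 0], [0, 0, 0], [0, 0, 0], [0, 0, 0]], dr=[[0, 0, 0], [0, 0, 0], [0, 0, 0], [0, 0, 0], [0, 0, 0], [0, 0, 0], [0, 0, 0], [0, 0, 0]], hand=[0.2, 0.3, 0.4, 0.6, 0.8, 0.9, 0.9, 0.9])

```text
time_s: 8.85
position: [0.599, 0.2077, 0.1553]
tool_rot: [[-0.959, -0.283, 0.0], [-0.283, 0.959, 0.0], [-0.0, 0.0, -1.0]]
wrist_force: [0.2, 0.3, 1.3]
grip_width: 0.902
```

Call:
jog_arm(linear=[[0, 0, -0.2], [0, 0, -0.5], [0, 0, -0.6], [0, 0, -0.6], [0, 0, -0.6], [0, 0, -0.5], [0, 0, -0.2], [0, 0, 0]], dr=[[0, 0, 0], [0, 0, 0], [0, 0, 0], [0, 0, 0], [0, 0, 0], [0, 0, 0], [0, 0, 0], [0, 0, 0]], hand=[0.9, 0.9, 0.9, 0.9, 0.9, 0.9, 0.9, 0.9])

```text
time_s: 9.65
position: [0.5996, 0.2078, 0.318]
tool_rot: [[-0.959, -0.283, 0.005], [-0.283, 0.959, 0.001], [-0.005, -0.0, -1.0]]
wrist_force: [0.2, 0.4, -0.7]
grip_width: 0.901
```

```bash
python3 look.py 6 side wrist; python3 - <<'E'
from h import *
p=np.load('p.npy'); a=cv2.imread('pics/side6.png')
for z in (.106,.176):
    q=((proj('side',c2w(p,[(.038+i*.015,j*.007,z) for i,j in((-1,-1),(-1,1),(1,1),(1,-1))]))-[95,195])*3.6).round().astype(int); cv2.polylines(a,[q],True,(0,0,255),1)
q=((proj('side',c2w(p,[(.038+.145,j*.008,.086+z) for j,z in((-1,.013),(1,.013),(1,.02),(-1,.02))]))-[95,195])*3.6).round().astype(int); cv2.polylines(a,[q],True,(0,255,255),1)
cv2.imwrite('pics/side6o.png',a)
E
```

```text
t 9.65 crate xyz [ 3.85e+01 -3.00e-01  3.18e+02] F [ 0.2  0.4 -0.7] w 0.901
```

View pics/side6o.png

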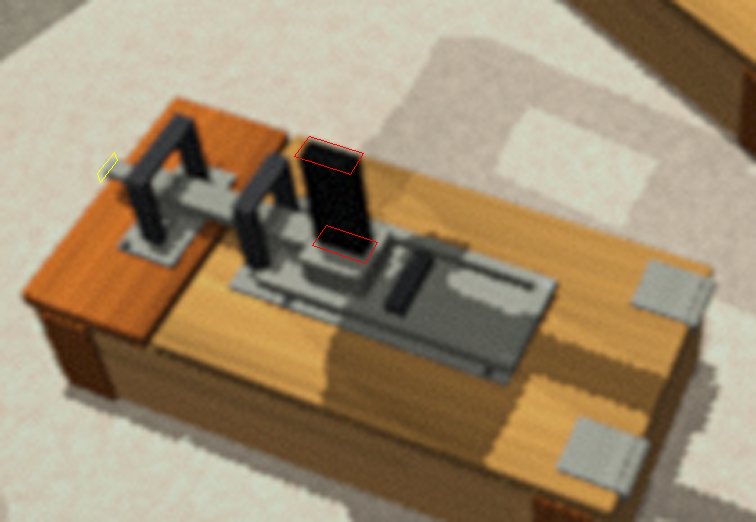

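View pics/wrist6.png

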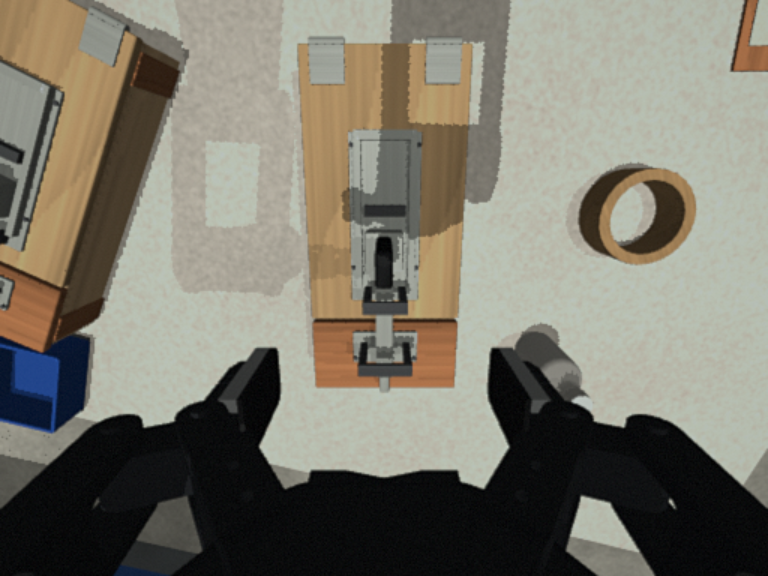

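The bolt stands flat and upright past the bump, with the tongue through the keeper. The gripper is open and about 0.12 m clear of the bolt.

```bash
python3 - <<'E'
from cell import *
print(job_done()); print(state()['time_s'])
E
```

```text
the job is handed in; nothing more can be done
None
the job is handed in; nothing more can be done
```

The drawn-back bolt is now home. I pinched it by its grip, lifted it about 16 mm over the bump and slid it 72 mm through the keeper. I then lowered it until it touched the plate, let go and backed straight up. I handed the job in at 9.75 s on the robot's clock, and `job_done()` gave no verdict.

- **Position:** The last pictures show the bolt flat and upright, with its tongue through the guide and the keeper. The gap from the foot to the bump is about 15 mm, which puts the bolt at crate x of about 36 to 38 mm.
- **Disagreement:** The side camera's overlay for x 38 was a few mm off the bolt along the track. It had shown a similar offset at the start, so I put it down to calibration. Even so, the bolt is well inside the 23 to 56 mm range.
- **Forces:** Readings at the end of each move never exceeded about 5 N.
- **Other crate:** The robot did not go near the other crate's bolt, and I did not check that bolt again at the end.

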